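Nip up the spark plug at the bottom of its well

ROBOT

A 6-joint arm with a two-finger parallel gripper is mounted at the origin on the work surface. World frame = base frame: x ahead of the robot, y to its left, z up, the work surface at z = 0. Lengths are in m, angles in rad, forces in N, time in s.
With the tool pointing down it reaches from about 0.275 to 0.825 m from the base axis. Payload 5.2 kg.
Tool frame: the origin (TCP) lies on the centre line of the jaws, within the pads' length; the fingertips stand 17 mm ahead of it and the grasp point (between the pads) lies 2 mm behind it (finger_overhang is the distance from the TCP to the fingertips, in m); z points along the fingers, y is the direction in which the jaws open and shut (so a half turn about z gives the same grasp; the last joint's range is limited). The gripper opens to 93 mm and grips with 3 to 60 N. Pads are 15 mm wide; open, the fingers measure 128 mm over their backs; the gripper's body (75 mm by 188 mm) begins 65 mm behind the grasp point.
Start: joints at [0.938, 0.259, 1.535, -0, 1.348, -0.203], TCP at [0.229, 0.5, 0.212] pointing down, gripper open.
Joint ranges: [-3.14, 3.14], [-0.91, 2.08], [0.19, 2.58], [-1.22, 4.36], [0.22, 2.71], [-3.12, 3.12]. Speed limits (rad/s): [2.57, 2.57, 3.14, 3.14, 3.14, 3.14].

INTERFACE

Orientations are given as a unit quaternion [w, x, y, z].
In Python, from bench import state, capture, calibration, finish_job, finger_overhang gives the robot as it stands.
- The arm moves only by the shell command python3 -m jog 'ROWS' [OPENING] [FORCE]. ROWS is JSON, a list of rows, each a list of 4 numbers: the shift along the tool's x, y, z in cm, then the turn about the tool's z in rad. A call has 1 to 10 rows; each row is the pose to reach, as a shift and turn from the pose commanded when the call began, along the tool's axes at that moment; what a row does not reach only later rows make up. A row lasts 1/12 s, in which the tool goes at most 41.7 mm and 7.16 degrees, less where a joint would pass 70% of its speed; a pose out of reach is approached as far as the arm can. A call with a gripper value outside its range is refused whole. OPENING is the finger opening in cm, from 0 to 9.3, set as the call begins (- or left out, the last holds). The fingers move at their own pace and stop on an object; FORCE is the grip in N (left out, the last holds). Time passes only in rows, so rows that repeat a pose let the fingers close. It gives the time, the measured TCP pose, the force and the opening at its end, in the units of the state.
- state(): the state, without advancing time (a new reading comes with each control period).
- capture(name): name is "scene" or "side" or "wrist"; returns (picture, depth): 480x640x3 uint8, red, green, blue; 480x640 float32, m along the optical axis (not along the pixel's ray), 0 where there is no reading.
- calibration(name): a dict with "camera_matrix" (3x3 intrinsics, pixels), "T" (4x4, takes a point from camera to world coordinates); the wrist camera has in their place "mount" (4x4, takes a point from camera to tool coordinates, whose origin is the TCP and whose axes are the flange's). Camera axes: x right, y down, z forward; pixel columns grow to the right and rows downward; lengths in m; the calibration is good to about 2 mm. A picture is of the moment at which its call begins: read the wrist's pose just before it. calibration takes no time and is no camera call.
- finish_job(): hands the job in, once; it reports no verdict.
The state is a dict: "time": time; "qpos": joint angles; "qvel": joint speeds; "effort": joint torques, N m; "tcp_pos": TCP position; "tcp_rot": TCP orientation; "force": force on the tool from outside, world axes, zero at the start; "wrist_torque": the same for the moment, N m; "width": opening from 0.0 (shut) to 1.0 (fully open).
Only numpy, scipy, OpenCV 4.12 (cv2) and the standard library are available. Lean on these libraries where they do the work, as an engineer would, in place of code of your own. Each camera call takes 0.05 s, during which the arm holds its last target.

TASK

Three wells of this cylinder head have their coils back on; the plug in the open well is only spun in by hand. Take the red-ended T-handle plug socket from its stand, get it right down over the plug's hexagon by feel, and without leaning on it turn the plug clockwise until it lands on its gasket and then about an eighth of a turn (45 degrees) more, no further. Then draw the wrench out and stand it upright in its own hole again, leaving the other things on the bench where they are.

Things in the scene. Friction and masses are not known exactly. Their poses are not given: they have to be found in the camera images.
- wrench_hub (a point): Plug wrench, chrome T-handle with red bar ends, 0.32 kg, upright in its stand hole at the start. Point: centre of the handle's hub, a flat-sided block 30 x 16 x 22 mm (x, y, z); x lies along the bar (11 mm thick, 140 mm long), z up the shaft (14 mm thick). From 81 mm below this point the shaft widens to a round socket 30 mm across.
- wrench_mouth (a point): Centre of the wrench's open lower end, 155 mm below the hub centre on its axis (same axes). Inside, the socket is a hexagon 22.6 mm across flats, hollow for 66 mm, so that it swallows the plug's insulator. It slips onto the plug's hexagon only when the two match within about 8 degrees (every 60 degrees).
- plug_collar (a point): Spark plug in the open well. Point: on the well's axis, top of the plug's round collar, 91 mm below the well's rim; the socket's mouth rests here when fully down. Above it a hexagon 21 mm across flats, 13.5 mm high, then a brittle 11 mm white insulator with a brass tip, to 53.5 mm. Which way its corners face is not given: feel for it. An unmatched socket stops 13 mm higher; push with under 15 N.
- gasket (a joint): How far the plug has been turned clockwise (seen from above) past landing on its gasket, rad. It spins in freely (0.06 N m) for its last 0.2 to 1.0 rad, reading 0, then lands; from there turning takes 0.3 N m and this grows. It stays where it is left.
- stand_hole (a point): The wrench's own hole in the blue tool stand: centre of its mouth, 62 mm above the bench. Hole 35 mm across, 52 mm deep; the wrench's mouth rests on its floor. The stand (100 x 200 mm) also holds a small black-ended T-key, 105 mm from this hole.
- head: The cylinder head with its red cover, 400 mm long along its y axis, about 165 mm wide, fixed; origin at the centre of its underside. Its flat top with the four 36 mm wells (at y = -132, -44, 44 and 132 mm, x = 0) is 125 mm up; black coils cover three wells and stand 21 mm above it; the fourth is open.

How it is judged:
On the way, in this order (a step that is already met when the one before it is completed fails the run):
1. the socket is fully down over the plug's hexagon (z of wrench_mouth in the frame of plug_collar below 0.004 m and horizontal distance between wrench_mouth and plug_collar below 0.004 m), for 0.2 s.
2. the plug is nipped up past landing with the socket on it (value of joint gasket above 0.45 rad and horizontal distance between wrench_mouth and plug_collar below 0.006 m), for 0.2 s.
At the end, for the whole second after the job is handed in: The plug is turned between 0.45 and 1.15 rad (26 to 66 degrees) past landing; the wrench stands in its own hole of the stand, its mouth at least 45 mm below the hole's rim and within 8 mm of the hole's axis, leaning less than 0.15 rad, at rest; the other loose things are where they were (value of joint gasket between 0.45 and 1.15 rad and horizontal distance between wrench_mouth and stand_hole below 0.008 m and z of wrench_mouth in the frame of stand_hole below -0.045 m and angle between wrench_hub's own z axis and vertical below 0.15 rad and linear speed of wrench below 0.02 m/s); the robot touches nothing.
It fails at once if the plug is over-tightened (value of joint gasket above 1.15 rad).
It fails at once if the wrench is pressed down on the plug (top of its hexagon, insulator or collar) with more than 25 N (contact force between wrench and gasket_c3 above 25 N or contact force between wrench and gasket_c4 above 25 N or contact force between wrench and gasket_c5 above 25 N or contact force between wrench and thread_c0 above 25 N).
It fails at once if one of the other loose things on the bench or in the stand is pushed more than 40 mm from its place (distance of any of hex_key, spare_coil, old_plug, spanner, screwdriver, wire_brush, flange, spray_can from where it was at the start of the episode above 0.04 m).
It also fails if it takes over 67 s, if anything falls off the work surface, if the arm or the gripper's body presses on something with over 40 N, if the wrist force passes 120 N, or if a joint passes its speed limit or range.

## Working session

There is one attempt and no reset: what is moved stays moved. The work goes in short steps, Python scripts to look and compute and a shell command to move; the robot and the scene stay as the last step left them, time stands still between calls to the robot, and variables do not carry over. Pictures are saved under pics/ and viewed, and the job is handed in when it is done.

```bash
ls; mkdir -p pics; cat > h.py <<'E'
import numpy as np, cv2
from bench import state, capture, calibration, finish_job, finger_overhang
from scipy.spatial.transform import Rotation as R
def Tt(s):
    T=np.eye(4);q=s['tcp_rot'];T[:3,:3]=R.from_quat([q[1],q[2],q[3],q[0]]).as_matrix();T[:3,3]=s['tcp_pos'];return T
def cap(name,fn=None):
    s=state();c=calibration(name);im,d=capture(name)
    T=np.array(c['T']) if 'T' in c else Tt(s)@np.array(c['mount'])
    K=np.array(c['camera_matrix'])
    if fn: cv2.imwrite('pics/'+fn+'.png',im[:,:,::-1]); np.savez('pics/'+fn+'.npz',im=im,d=d,T=T,K=K)
    return im,d,T,K
def ld(fn):
    z=np.load('pics/'+fn+'.npz');return z['im'],z['d'],z['T'],z['K']
def ray(T,K,u,v):
    r=T[:3,:3]@np.linalg.solve(K,[u,v,1.]);return T[:3,3],r
def plane(T,K,u,v,z):
    o,r=ray(T,K,u,v);return o+r*(z-o[2])/r[2]
def pt(T,K,d,u,v):
    o,r=ray(T,K,u,v);return o+r*d[int(v),int(u)]
def cloud(T,K,d):
    v,u=np.mgrid[:480,:640];p=np.stack([u,v,np.ones_like(u)],-1)@np.linalg.inv(K).T*d[...,None]
    return p@T[:3,:3].T+T[:3,3]
def tri(o1,r1,o2,r2):
    A=np.stack([r1,-r2],1);x=np.linalg.lstsq(A,o2-o1,rcond=None)[0];a=o1+x[0]*r1;b=o2+x[1]*r2
    return (a+b)/2,np.linalg.norm(a-b)
E
python3 - <<'E'
from h import *
s=state();print(s)
print(Tt(s)); print(finger_overhang)
for n in('scene','side','wrist'):
    cap(n,n+'0'); c=calibration(n); print(n,np.round(np.array(c.get('T',c.get('mount'))),3).tolist(),np.round(c['camera_matrix'],1).tolist())
E
```

```text
pics
{'time': 0.0, 'qpos': array([ 9.38189772e-01,  2.59341282e-01,  1.53610093e+00, -1.42555503e-05,
        1.34800201e+00, -2.02774106e-01]), 'qvel': array([ 0.00109325, -0.00271736,  0.00271008,  0.00017377,  0.00036495,
       -0.00027386]), 'effort': array([-6.02791497e-04, -4.37295055e+01, -2.84001499e+01,  7.19253137e-02,
        4.13218467e-02, -8.85227337e-05]), 'tcp_pos': array([0.22881956, 0.49951091, 0.2107115 ]), 'tcp_rot': array([-3.69192515e-04,  2.13263945e-01,  9.76994183e-01, -8.49013139e-04]), 'force': array([-0.07557243, -0.47606043, -0.26636629]), 'wrist_torque': array([-0.02109575,  0.04535754,  0.01187167]), 'width': 1.004035155247479}
[[-9.09036707e-01  4.16714640e-01 -1.08352566e-03  2.28819558e-01]
 [ 4.16715894e-01  9.09035538e-01 -1.50149089e-03  4.99510908e-01]
 [ 3.59270096e-04 -1.81643270e-03 -9.99998286e-01  2.10711496e-01]
 [ 0.00000000e+00  0.00000000e+00  0.00000000e+00  1.00000000e+00]]
0.017
scene [[0.793, 0.522, -0.315, 0.886], [0.609, -0.666, 0.431, -0.439], [0.016, -0.533, -0.846, 1.084], [0.0, 0.0, 0.0, 1.0]] [[602.8, 0.0, 314.3], [0.0, 602.8, 240.2], [0.0, 0.0, 1.0]]
side [[0.407, 0.605, -0.685, 1.047], [0.913, -0.258, 0.315, -0.179], [0.014, -0.753, -0.657, 0.626], [0.0, 0.0, 0.0, 1.0]] [[492.5, 0.0, 315.0], [0.0, 492.5, 243.4], [0.0, 0.0, 1.0]]
wrist [[-0.0, -0.965, -0.261, 0.073], [1.0, -0.0, 0.001, 0.001], [-0.001, -0.261, 0.965, -0.173], [0.0, 0.0, 0.0, 1.0]] [[375.7, 0.0, 320.3], [0.0, 375.7, 246.2], [0.0, 0.0, 1.0]]
```

View pics/scene0.png

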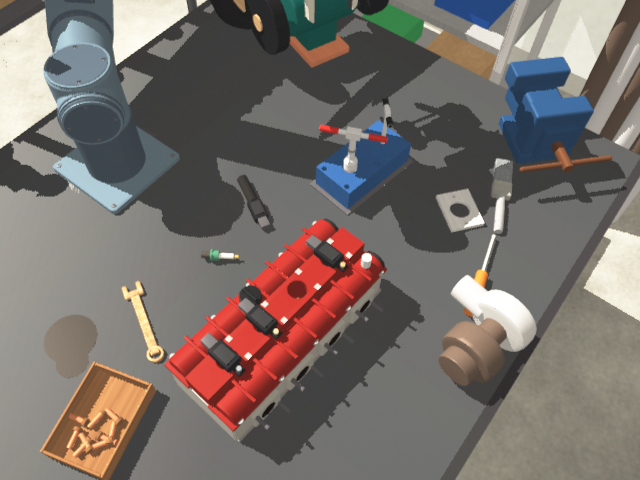

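View pics/side0.png

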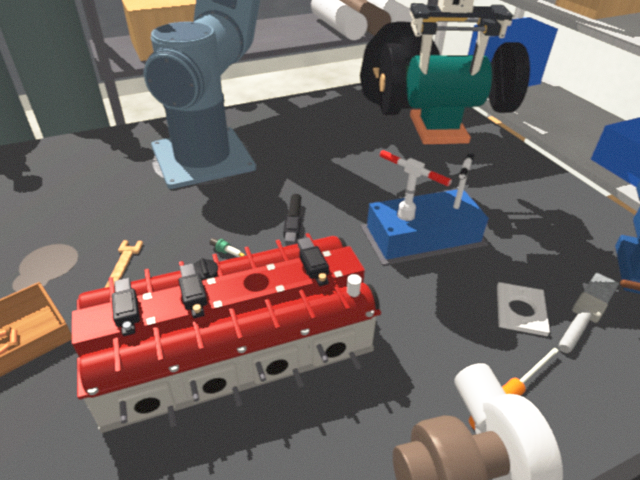

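View pics/wrist0.png

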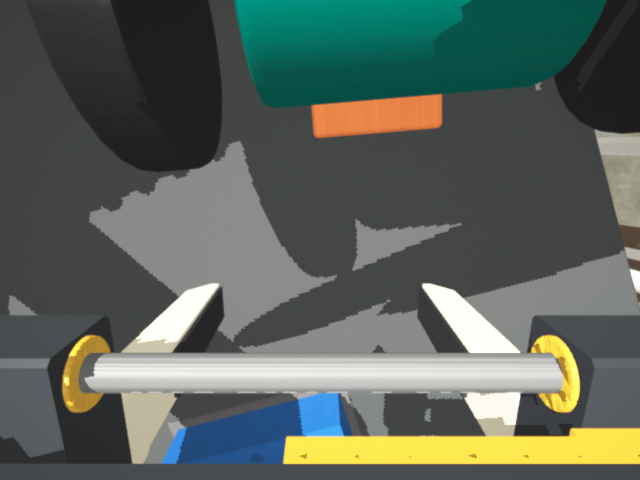

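The scene view shows the red-ended T-handle at about (350,135), the stand below it and the open well at about (297,289). In the side view the hub is at about (412,167) and the well at (257,281). I'll zoom in on these next.

```bash
python3 - <<'E'
from h import *
def crop(fn,x,y,w,h,f): 
    im=ld(fn)[0][y:y+h,x:x+w,::-1];return cv2.resize(im,(400,300),interpolation=cv2.INTER_CUBIC)
a=np.hstack([crop('scene0',300,90,120,90,0),crop('side0',360,140,120,90,0)])
b=np.hstack([crop('scene0',257,259,80,60,0),crop('side0',217,251,80,60,0)])
cv2.imwrite('pics/z0.png',np.vstack([a,b]))
for fn,hub,well in(('scene0',(352,138),(297,289)),('side0',(412,167),(257,281))):
    im,d,T,K=ld(fn)
    print(fn,pt(T,K,d,*hub).round(4),pt(T,K,d,*well).round(4),plane(T,K,*well,.125).round(4))
E
```

```text
scene0 [0.4539 0.2726 0.1624] [ 0.5575 -0.0385  0.0946] [ 0.5676 -0.0507  0.125 ]
side0 [0.4531 0.2757 0.1682] [ 0.5493 -0.043   0.1059] [ 0.5676 -0.048   0.125 ]
```

View pics/z0.png

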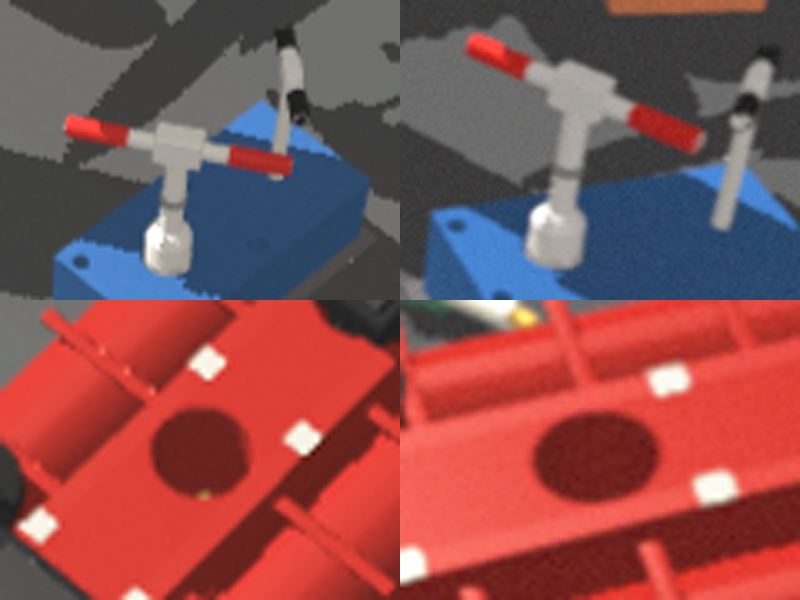

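```bash
python3 - <<'E'
from h import *
rays={}
for fn,hub,well in(('scene0',(352,138),(297,289)),('side0',(412,167),(257,281))):
    im,d,T,K=ld(fn)
    hsv=cv2.cvtColor(im,cv2.COLOR_RGB2HSV).astype(int)
    red=((hsv[...,0]<8)|(hsv[...,0]>172))&(hsv[...,1]>150)
    # well: dark red
    m=(red&(hsv[...,2]<150)).astype(np.uint8)
    m2=np.zeros_like(m);u,v=well;m2[v-14:v+15,u-17:u+18]=m[v-14:v+15,u-17:u+18]
    cs,_=cv2.findContours(m2,cv2.RETR_EXTERNAL,cv2.CHAIN_APPROX_NONE)
    c=[c for c in cs if cv2.pointPolygonTest(c,(u,v),False)>=0][0]
    e=cv2.fitEllipse(cv2.convexHull(c));print(fn,'well ellipse',e)
    P=cloud(T,K,d)
    uu,vv=e[0]
    # rim points on plane .125
    q=np.array([plane(T,K,*p[0],.125) for p in c]);(cx,cy),r=cv2.minEnclosingCircle(q[:,:2].astype(np.float32));print(' circ',cx,cy,r)
    ring=P[int(vv)-25:int(vv)+26,int(uu)-25:int(uu)+26].reshape(-1,3);ring=ring[(np.hypot(ring[:,0]-cx,ring[:,1]-cy)<.026)&(np.hypot(ring[:,0]-cx,ring[:,1]-cy)>.019)];print(' top z',np.median(ring[:,2]))
    rays.setdefault('well',[]).append(ray(T,K,uu,vv))
    # handle red parts
    m=red.astype(np.uint8);w=np.zeros_like(m);u,v=hub;w[v-30:v+30,u-45:u+50]=m[v-30:v+30,u-45:u+50]
    n,l,st,ce=cv2.connectedComponentsWithStats(w)
    k=sorted([i for i in range(1,n) if st[i,4]>20],key=lambda i:ce[i,0]);print([(ce[i].round(1),st[i]) for i in k])
    for i in k:
        mm=l==i; print('  depthpt med',np.median(P[mm],axis=0).round(4))
    for j,i in enumerate(k[:2]): rays.setdefault('r%d'%j,[]).append(ray(T,K,*ce[i]))
    # key
    blk=P[(P[...,2]>.1)&(np.abs(P[...,0]-.44)<.12)&(np.abs(P[...,1]-.36)<.08)];print('key zmax',np.percentile(blk[:,2],[50,99]) if len(blk) else None)
for k in rays:
    p,e=tri(*rays[k][0],*rays[k][1]);print(k,p.round(4),e.round(4))
a=tri(*rays['r0'][0],*rays['r0'][1])[0];b=tri(*rays['r1'][0],*rays['r1'][1])[0]
print('mid',(a+b)/2,'yaw',np.degrees(np.arctan2(*(b-a)[1::-1])),np.linalg.norm(a-b))
E
```

```text
scene0 well ellipse ((296.5947265625, 289.1924133300781), (17.30891990661621, 19.354352951049805), 100.69558715820312)
 circ 0.5672341585159302 -0.05138891190290451 0.017929553985595703
 top z 0.12520908903384265
[(array([328.3, 128.8]), array([320, 125,  18,   9, 114], dtype=int32)), (array([377.7, 137.9]), array([369, 134,  19,   9, 108], dtype=int32))]
  depthpt med [0.4048 0.2576 0.1694]
  depthpt med [0.4985 0.2992 0.1702]
key zmax [0.16179081 0.17898876]
side0 well ellipse ((255.6783447265625, 281.9360656738281), (17.09133529663086, 24.491634368896484), 84.82382202148438)
 circ 0.5684094429016113 -0.05007152259349823 0.01744023896753788
 top z 0.12321533008244451
[(array([388.7, 156.2]), array([380, 151,  19,  12, 123], dtype=int32)), (array([438.8, 177.8]), array([429, 171,  21,  15, 158], dtype=int32))]
  depthpt med [0.406  0.2576 0.1679]
  depthpt med [0.4975 0.3005 0.1671]
key zmax [0.15893804 0.17540125]
well [ 0.5662 -0.05    0.1222] 0.0008
r0 [0.403  0.2596 0.1658] 0.0009
r1 [0.4959 0.3024 0.1655] 0.0006
mid [0.4494626  0.28101456 0.16567006] yaw 24.731621974433228 0.10233047123770574
```

```bash
python3 -m jog '[[-5,-2,-3,-0.1],[-29.2,-10.7,-5.5,-0.86],[-29.2,-10.7,-5.5,-0.86],[-29.2,-10.7,-5.5,-0.86],[-29.2,-10.7,-5.5,-0.86],[-29.2,-10.7,-5.5,-0.86],[-29.2,-10.7,-5.5,-0.86],[-29.2,-10.7,-5.5,-0.86],[-29.2,-10.7,-5.5,-0.86],[-29.2,-10.7,-5.5,-0.86]]' 4.5 10
python3 - <<'E'
from h import *
s=state();print(s['tcp_pos'],s['qpos'],s['width'],s['force'],s['time']);print(Tt(s)[:2,0])
cap('wrist','w1')
E
```

```text
time: 0.98
tcp_pos: [0.4523, 0.2787, 0.2664]
tcp_rot: [0.0, -0.211, 0.978, -0.0]
force: [-0.3, 1.2, -0.1]
width: 0.486
[0.4522882  0.27872329 0.26643138] [ 3.42720531e-01  1.93259541e-01  1.48555105e+00 -7.47530617e-04
  1.46255282e+00 -1.65272716e+00] 0.48611285033324303 [-0.28807683  1.2342677  -0.07112519] 0.9833
[-0.91114915 -0.41207669]
```

View pics/w1.png

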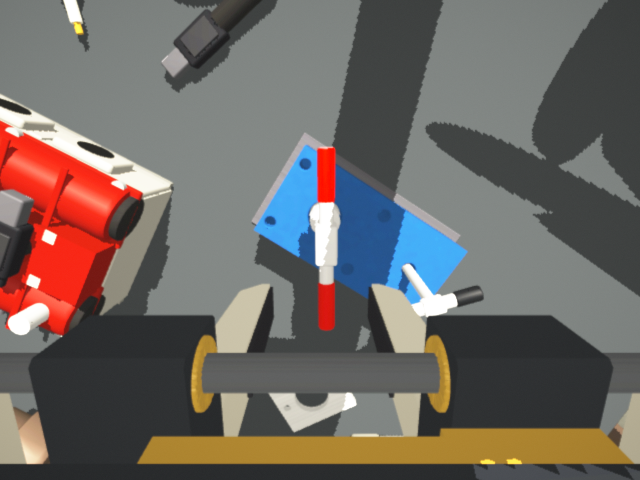

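The wrist view has the bar vertical at u≈326, with red ends at (326,175) and (326,307). The small key is at right and clear of the fingers. I'll measure the bar and the hole from this view.

```bash
cat > bar.py <<'E'
from h import *
def bar(fn,z=.168,box=(140,340,290,365)):
    im,d,T,K=ld(fn);hsv=cv2.cvtColor(im,cv2.COLOR_RGB2HSV).astype(int)
    m=(((hsv[...,0]<8)|(hsv[...,0]>172))&(hsv[...,1]>150)).astype(np.uint8)
    w=np.zeros_like(m);a,b,c,e=box;w[a:b,c:e]=m[a:b,c:e]
    n,l,st,ce=cv2.connectedComponentsWithStats(w)
    k=sorted(range(1,n),key=lambda i:-st[i,4])[:2];k.sort(key=lambda i:ce[i,1])
    # bounding line ends
    p=[plane(T,K,*ce[i],z) for i in k]
    P=cloud(T,K,d)
    print('red',[ce[i].round(1).tolist() for i in k],[st[i].tolist() for i in k],[np.median(P[l==i],axis=0).round(4).tolist() for i in k])
    mid=(p[0]+p[1])/2;v=p[0]-p[1];print('mid',mid.round(4),'len',np.linalg.norm(v).round(4),'yaw',np.degrees(np.arctan2(v[1],v[0])).round(2))
    return p,[ray(T,K,*ce[i]) for i in k]
E
python3 - <<'E'
from bar import *
p,rs=bar('w1')
s=state();t=Tt(s);print('tool yaw',np.degrees(np.arctan2(t[1,0],t[0,0])), s['tcp_pos'])
for z in(.160,.165,.170): bar('w1',z)
o=[(328.3,128.8),(377.7,137.9)];im,d,T,K=ld('scene0')
for r,uv in zip(rs,o):
    print(tri(*r,*ray(T,K,*uv)))
im,d,T,K=ld('side0')
for r,uv in zip(rs,[(388.7,156.2),(438.8,177.8)]):
    print(tri(*r,*ray(T,K,*uv)))
E
```

```text
red [[326.1, 174.3], [326.0, 306.5]] [[317, 147, 19, 56, 929], [318, 283, 17, 48, 771]] [[0.4029, 0.2622, 0.1704], [0.495, 0.3045, 0.1704]]
mid [0.4496 0.2834 0.168 ] len 0.1019 yaw -155.49
tool yaw -155.6057483077395 [0.45059351 0.28017914 0.26616574]
red [[326.1, 174.3], [326.0, 306.5]] [[317, 147, 19, 56, 929], [318, 283, 17, 48, 771]] [[0.4029, 0.2622, 0.1704], [0.495, 0.3045, 0.1704]]
mid [0.4515 0.2843 0.16  ] len 0.1049 yaw -155.49
red [[326.1, 174.3], [326.0, 306.5]] [[317, 147, 19, 56, 929], [318, 283, 17, 48, 771]] [[0.4029, 0.2622, 0.1704], [0.495, 0.3045, 0.1704]]
mid [0.4503 0.2837 0.165 ] len 0.1031 yaw -155.49
red [[326.1, 174.3], [326.0, 306.5]] [[317, 147, 19, 56, 929], [318, 283, 17, 48, 771]] [[0.4029, 0.2622, 0.1704], [0.495, 0.3045, 0.1704]]
mid [0.4492 0.2831 0.17  ] len 0.1012 yaw -155.49
(array([0.40284573, 0.26186736, 0.16438934]), np.float64(0.0016166556538998135))
(array([0.49635148, 0.30415948, 0.16522093]), np.float64(0.0022018514433186855))
(array([0.40265151, 0.26109898, 0.16497745]), np.float64(0.0029541362238899695))
(array([0.49612972, 0.30368495, 0.1655979 ]), np.float64(0.0029035445605278885))
```

```bash
python3 - <<'E'
from bar import *
cap('wrist','w2');s=state();print(s['tcp_pos'],s['qvel'].round(3))
p,rs=bar('w2')
im,d,T,K=ld('w2')
for sc,o in(('scene0',[(328.3,128.8),(377.7,137.9)]),('side0',[(388.7,156.2),(438.8,177.8)])):
    im,d,T,K=ld(sc);print(sc,[ (x.round(4),e.round(4)) for x,e in [tri(*r,*ray(T,K,*uv)) for r,uv in zip(rs,o)]])
E
```

```text
[0.44957205 0.28107687 0.2660835 ] [ 0.036 -0.008  0.009  0.003 -0.    -0.004]
red [[323.1, 176.0], [323.2, 307.5]] [[314, 149, 19, 55, 933], [315, 284, 17, 48, 760]] [[0.4032, 0.2622, 0.1704], [0.4958, 0.3046, 0.1704]]
mid [0.4496 0.2833 0.168 ] len 0.1015 yaw -155.49
scene0 [(array([0.4029, 0.2618, 0.1645]), np.float64(0.0017)), (array([0.4962, 0.3041, 0.1651]), np.float64(0.0019))]
side0 [(array([0.4028, 0.2611, 0.165 ]), np.float64(0.003)), (array([0.496 , 0.3036, 0.1655]), np.float64(0.0027))]
```

```bash
python3 -m jog '[[-0.1,0.1,3,0],[-0.1,0.1,6,0],[-0.1,0.1,8,0],[-0.1,0.1,9.5,0],[-0.1,0.1,10.3,0],[-0.1,0.1,10.3,0],[-0.1,0.1,10.3,0],[-0.1,0.1,10.3,0]]'
python3 - <<'E'
from bar import *
s=state();print(s['tcp_pos'],s['force'],s['wrist_torque'],s['width']);
cap('wrist','w3')
E
```

```text
time: 1.75
tcp_pos: [0.4508, 0.2833, 0.1648]
tcp_rot: [0.001, -0.214, 0.977, 0.0]
force: [-0.2, -0.2, 0.6]
width: 0.486
[0.45076785 0.2832719  0.16475267] [-0.15353834 -0.15512034  0.57343752] [ 0.0947951  -0.01464275  0.02139792] 0.4855173569904338
```

View pics/w3.png

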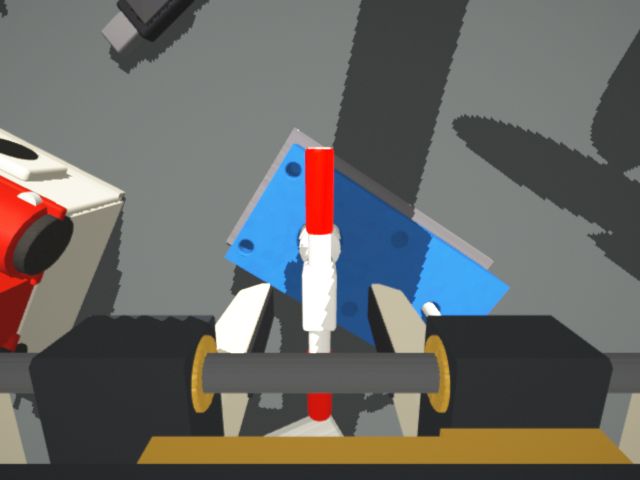

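The hub spans rows 265–330 and is centred on the TCP's projected row, 297. It lies between the pads, so I'll grip.

```bash
python3 -m jog '[[0,0,0,0],[0,0,0,0],[0,0,0,0],[0,0,0,0],[0,0,0,0],[0,0,0,0],[0,0,0,0],[0,0,0,0]]' 0 40
python3 - <<'E'
from bar import *
s=state();print(s['tcp_pos'],s['force'],s['wrist_torque'],s['width']*93,np.degrees(s['qpos'][5]));t=Tt(s);print(np.degrees(np.arctan2(t[1,0],t[0,0])))
E
```

```text
time: 2.47
tcp_pos: [0.4506, 0.2824, 0.1637]
tcp_rot: [0.0, -0.213, 0.977, 0.0]
force: [0.1, 0.0, 1.4]
width: 0.163
[0.45061565 0.28241613 0.16368375] [0.12745307 0.04371134 1.43319876] [ 0.06327166  0.03046908 -0.0245906 ] 15.143068223617751 -94.59818423427464
-155.3530211937747
```

```bash
python3 -m jog '[[0,0,-1,0],[0,0,-3,0],[0,0,-6,0],[0,0,-9,0],[0,0,-12,0],[0,0,-15,0],[0,0,-16.5,0],[0,0,-16.5,0],[0,0,-16.5,0],[0,0,-16.5,0]]'
python3 - <<'E'
from bar import *
s=state();print(s['tcp_pos'],s['force'],s['wrist_torque'],s['width']*93)
for n in('scene','side','wrist'): cap(n,n+'4')
def crop(fn,x,y,w,h): 
    im=ld(fn)[0][y:y+h,x:x+w,::-1];return cv2.resize(im,(400,300),interpolation=cv2.INTER_CUBIC)
cv2.imwrite('pics/z4.png',np.vstack([np.hstack([crop('scene4',290,50,160,120),crop('side4',350,80,160,120)]),np.hstack([crop('wrist4',0,0,640,480),crop('wrist4',220,150,240,180)])]))
E
```

```text
time: 3.3
tcp_pos: [0.4497, 0.282, 0.3268]
tcp_rot: [-0.002, -0.213, 0.977, -0.0]
force: [-1.0, 0.0, -4.1]
width: 0.167
[0.44966152 0.28204543 0.32681558] [-0.98495107  0.02073018 -4.05067728] [ 0.06262879  0.00157681 -0.02436507] 15.533524037023845
```

View pics/z4.png

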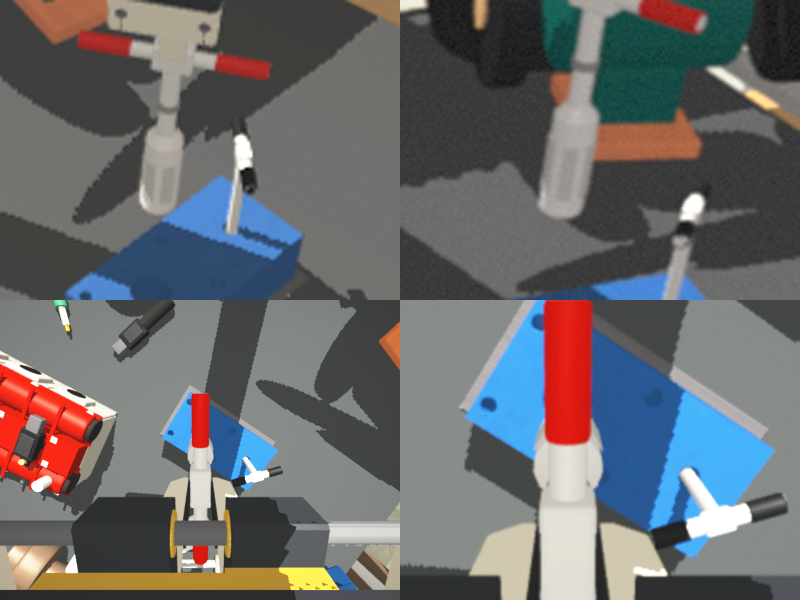

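```bash
python3 -m jog '[[0.3,-2.5,0,0],[0.6,-6,0,0],[0.9,-10,0,0],[1.3,-14,0,0],[1.7,-18,0,0],[2,-22,0,0],[2.3,-26,0,0],[2.7,-30,0,0],[3,-33.3,0,0],[3.1,-35.1,0,0]]'
python3 -m jog '[[0,0,0,0],[0,0,0,0],[0,0,0,0],[0,0,0,0]]'
python3 - <<'E'
from bar import *
s=state();print(s['time'],s['tcp_pos'],s['force'],s['wrist_torque'],s['width']*93,np.degrees(s['qpos'][5]),abs(s['qvel']).max());t=Tt(s);print(t[:3,:3].round(4))
for n in('scene','side','wrist'): cap(n,n+'5')
def crop(fn,x,y,w,h): 
    im=ld(fn)[0][y:y+h,x:x+w,::-1];return cv2.resize(im,(400,300),interpolation=cv2.INTER_CUBIC)
cv2.imwrite('pics/z5.png',np.vstack([np.hstack([crop('scene5',220,200,160,120),crop('side5',180,190,160,120)]),np.hstack([crop('wrist5',0,0,640,480),crop('wrist5',220,150,240,180)])]))
E
```

```text
time: 4.28
tcp_pos: [0.5691, -0.0537, 0.3268]
tcp_rot: [-0.001, -0.212, 0.977, -0.0]
force: [-0.3, 0.4, -3.7]
width: 0.163
time: 4.62
tcp_pos: [0.5683, -0.0484, 0.3283]
tcp_rot: [-0.0, -0.214, 0.977, 0.0]
force: [-0.1, 0.0, -1.9]
width: 0.163
4.6167 [ 0.56827838 -0.04836714  0.32825523] [-0.06387629  0.03574774 -1.92809793] [ 0.01788464 -0.00666957  0.03101912] 15.136337779114323 -130.8020199906801 0.008232772133552498
[[-9.084e-01 -4.182e-01 -8.000e-04]
 [-4.182e-01  9.084e-01  6.000e-04]
 [ 4.000e-04  9.000e-04 -1.000e+00]]
```

View pics/z5.png

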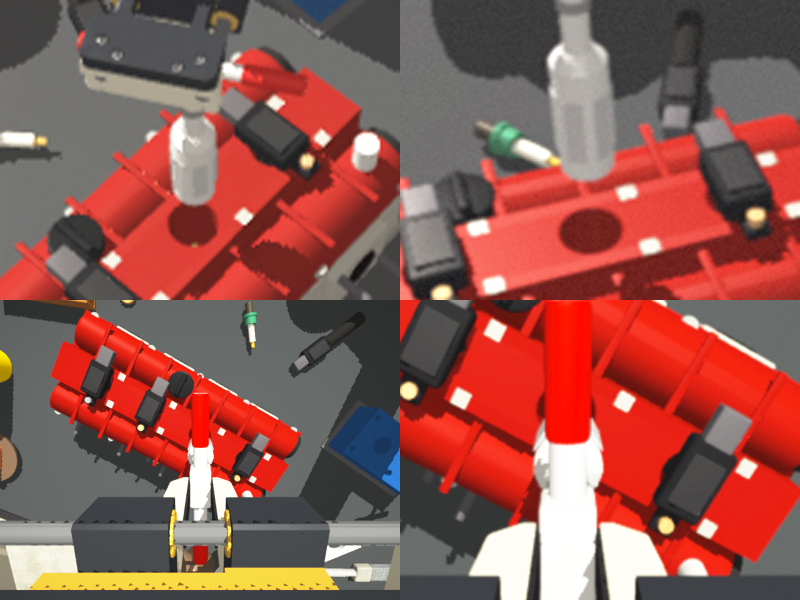

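```bash
cat > axis.py <<'E'
from h import *
def axis(sc,si,rs=((256,276),(215,252)),cs=((280,318),(230,280)),zs=(.18,.2)):
    N=[];D=[]
    for fn,r,c in zip((sc,si),rs,cs):
        im,d,T,K=ld(fn);hsv=cv2.cvtColor(im,cv2.COLOR_RGB2HSV).astype(int)
        m=(hsv[...,1]<60)&(hsv[...,2]>105)
        pts=[]
        for v in range(*r):
            x=np.where(m[v,c[0]:c[1]])[0]+c[0]
            if len(x)>5: 
                pts.append(((x[0]+x[-1])/2,v,x[-1]-x[0]+1))
        pts=np.array(pts);print(fn,'widths',pts[:,2].astype(int).tolist())
        p=np.polyfit(pts[:,1],pts[:,0],1);a=np.polyval(p,r[0]);b=np.polyval(p,r[1])
        o,r1=ray(T,K,a,r[0]);_,r2=ray(T,K,b,r[1]);n=np.cross(r1,r2);n/=np.linalg.norm(n);N.append(n);D.append(n@o)
        print('  line',p.round(3))
    dirv=np.cross(*N);dirv/=dirv[2];
    print('axis dir',dirv.round(4))
    for z in zs:
        A=np.array(N)[:,:2];b=np.array(D)-np.array(N)[:,2]*z;print('axis at',z,np.linalg.solve(A,b).round(4))
E
python3 - <<'E'
from axis import *
axis('scene5','side5',zs=(.1746,.2,.33))
E
```

```text
scene5 widths [18, 18, 18, 19, 19, 19, 19, 19, 19, 19, 19, 19, 18, 18, 18, 17, 17, 17, 17, 16]
  line [3.40000e-02 2.87942e+02]
side5 widths [25, 25, 25, 25, 25, 25, 24, 34, 35, 35, 50, 50, 50, 50, 50, 50, 50, 50, 50, 50, 50, 50, 50, 50, 46, 45, 45, 45, 46, 46, 47, 47, 47, 43, 39, 36, 35]
  line [6.00000e-03 2.50727e+02]
axis dir [-0.0946  0.0995  1.    ]
axis at 0.1746 [ 0.5703 -0.0523]
axis at 0.2 [ 0.5679 -0.0498]
axis at 0.33 [ 0.5556 -0.0369]
```

```bash
python3 - <<'E'
from h import *
im=ld('side5')[0];hsv=cv2.cvtColor(im,cv2.COLOR_RGB2HSV)
for v in range(212,262,5): print(v,[f"{a}/{b}" for a,b in zip(hsv[v,234:274,1],hsv[v,234:274,2])])
E
```

```text
212 ['16/63', '4/63', '18/58', '8/62', '6/85', '16/175', '7/253', '0/255', '6/251', '10/223', '15/215', '8/230', '8/234', '10/227', '13/215', '14/198', '13/189', '8/186', '11/187', '12/188', '12/184', '13/182', '13/178', '12/177', '14/177', '13/194', '13/211', '13/212', '14/179', '9/117', '7/69', '13/60', '12/66', '4/62', '4/61', '4/64', '8/67', '19/66', '8/61', '8/62']
217 ['8/62', '9/60', '13/57', '8/63', '3/83', '12/150', '15/210', '13/213', '11/187', '9/178', '12/186', '15/186', '14/186', '13/191', '12/190', '12/197', '10/203', '12/207', '13/203', '12/196', '10/186', '12/185', '11/183', '13/183', '11/182', '14/180', '16/177', '13/171', '12/149', '7/115', '14/73', '9/59', '4/59', '8/61', '4/60', '16/62', '9/60', '4/58', '8/65', '4/59']
222 ['4/64', '8/64', '17/60', '9/59', '4/61', '15/87', '12/152', '13/189', '14/185', '12/176', '14/176', '14/178', '16/177', '16/180', '13/178', '17/182', '12/176', '13/180', '12/175', '10/178', '11/179', '14/179', '9/178', '11/178', '16/176', '12/174', '12/169', '12/169', '14/162', '11/140', '5/97', '11/69', '4/61', '8/63', '12/62', '8/61', '16/62'
[... 2094 characters left out ...]
'12/166', '13/158', '16/162', '15/157', '11/159', '14/161', '16/160', '12/164', '16/174', '14/181', '15/174', '13/172', '14/160', '15/155', '10/153', '8/155', '11/162', '24/167', '87/191', '160/226', '194/237', '202/237', '203/236', '201/235', '195/236', '190/236', '195/236']
257 ['123/118', '132/139', '141/157', '141/173', '143/198', '164/219', '183/230', '197/232', '199/235', '185/231', '130/220', '55/194', '19/179', '12/177', '14/177', '14/180', '13/182', '13/179', '14/182', '14/178', '11/179', '12/177', '14/176', '12/176', '14/181', '10/172', '15/174', '9/171', '18/172', '38/176', '91/198', '142/226', '170/237', '179/236', '176/235', '175/233', '180/230', '185/227', '184/226', '190/222']
```

```bash
cat > ax2.py <<'E'
from h import *
def runs(fn,rows,c0,vt,st=60):
    im=ld(fn)[0];hsv=cv2.cvtColor(im,cv2.COLOR_RGB2HSV).astype(int);m=(hsv[...,1]<st)&(hsv[...,2]>vt);o=[]
    for v in rows:
        a=b=c0
        while m[v,a-1]:a-=1
        while m[v,b+1]:b+=1
        o.append(((a+b)/2,v,b-a+1))
    return np.array(o)
def vaxis(L):
    N=[];D=[]
    for fn,o in L:
        im,d,T,K=ld(fn);p=np.polyfit(o[:,1],o[:,0],1);vm=o[:,1].mean();um=o[:,0].mean()
        c,r=ray(T,K,um,vm);n=np.cross(r,[0,0,1]);n/=np.linalg.norm(n);N.append(n[:2]);D.append(n@c)
        print(fn,'w',o[:,2].astype(int).tolist(),'mid',um.round(2),vm,'slope',p[0].round(3))
        # expected slope for vertical
        q=c+r*1.0;
        def pr(X): x=K@(np.linalg.inv(T)@np.r_[X,1])[:3];return x[:2]/x[2]
        e=pr(q+[0,0,.02])-pr(q);print('  expected slope if vertical',(e[0]/e[1]).round(3))
    return np.linalg.solve(np.array(N),np.array(D))
E
python3 - <<'E'
from ax2 import *
print(vaxis([('scene5',runs('scene5',range(256,275),297,100)),('side5',runs('side5',range(230,247),252,134))]))
s=state();print(s['tcp_pos'])
E
```

```text
scene5 w [18, 18, 18, 19, 19, 19, 19, 19, 19, 19, 19, 19, 18, 18, 18, 17, 17, 17, 17] mid 297.0 265.0 slope 0.032
  expected slope if vertical 0.018
side5 w [25, 25, 25, 25, 25, 26, 25, 25, 25, 25, 25, 25, 24, 25, 25, 24, 24] mid 252.76 238.0 slope 0.1
  expected slope if vertical 0.09
[ 0.56643301 -0.0481726 ]
[ 0.56848331 -0.04836972  0.32876804]
```

```bash
python3 -m jog '[[0.07,-0.16,1.2,0],[0.07,-0.16,2.4,0],[0.07,-0.16,3.6,0],[0.07,-0.16,4.3,0],[0.07,-0.16,4.3,0],[0.07,-0.16,4.3,0],[0.07,-0.16,4.3,0]]'
python3 - <<'E'
from ax2 import *
s=state();print(s['time'],s['tcp_pos'],s['force'],s['wrist_torque'])
for n in('scene','side'): cap(n,n+'6')
def crop(fn,x,y,w,h): 
    im=ld(fn)[0][y:y+h,x:x+w,::-1];return cv2.resize(im,(400,600),interpolation=cv2.INTER_CUBIC)
cv2.imwrite('pics/z6.png',np.hstack([crop('scene6',265,230,60,90),crop('side6',225,215,60,90)]))
E
```

```text
time: 5.35
tcp_pos: [0.5691, -0.0512, 0.2864]
tcp_rot: [0.001, -0.214, 0.977, -0.0]
force: [0.2, 0.4, -3.4]
width: 0.166
5.35 [ 0.56912699 -0.05115226  0.28644777] [ 0.1870233   0.37788162 -3.4476562 ] [ 0.08347947  0.02280248 -0.04226343]
```

View pics/z6.png

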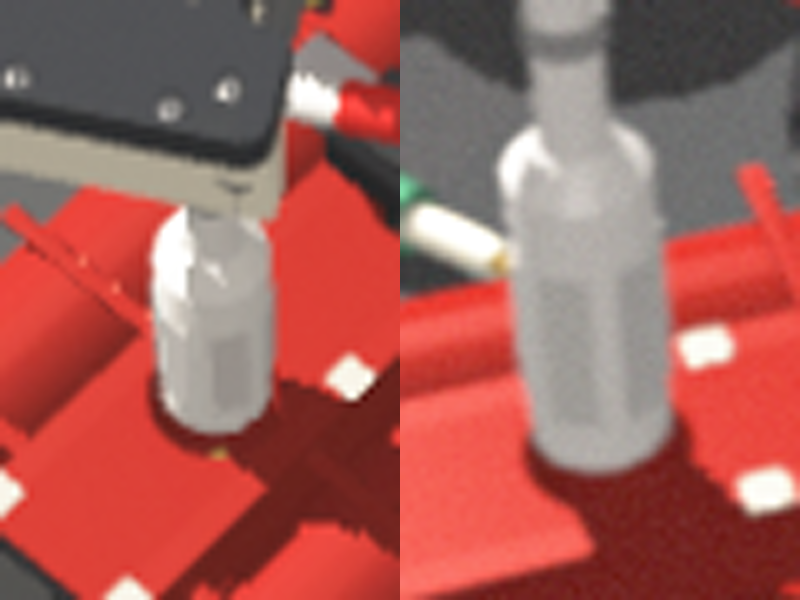

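```bash
python3 - <<'E'
from ax2 import *
s=state();print(s['time'],s['tcp_pos'],s['qvel'].round(3))
for n in('scene','side'): cap(n,n+'7')
s=state();print(s['time'],s['tcp_pos'],s['qvel'].round(3))
print(vaxis([('scene7',runs('scene7',range(272,290),297,100)),('side7',runs('side7',range(256,278),253,134))]))
# same-method well from contours: recompute with dense subpixel threshold
rs=[]
for fn,(u,v) in(('scene0',(297,289)),('side0',(257,281))):
    im,d,T,K=ld(fn);g=im[...,0].astype(np.float32)
    pts=[]
    cc={'scene0':(296.6,289.2),'side0':(255.7,281.9)}[fn]
    for a in np.linspace(0,2*np.pi,72,endpoint=False):
        r=np.arange(3,16,.1);x=(cc[0]+r*np.cos(a)).astype(np.float32);y=(cc[1]+r*np.sin(a)).astype(np.float32)
        p=cv2.remap(g,x[None],y[None],cv2.INTER_LINEAR)[0];i=np.where(p>165)[0]
        if len(i): pts.append((x[i[0]],y[i[0]]))
    pts=np.array(pts);q=np.array([plane(T,K,*p,.125) for p in pts])
    A=np.c_[2*q[:,:2],np.ones(len(q))];b=(q[:,:2]**2).sum(1)
    x=np.linalg.lstsq(A,b,rcond=None)[0];rr=np.sqrt(x[2]+x[0]**2+x[1]**2)
    e=np.hypot(*(q[:,:2]-x[:2]).T)-rr;ok=abs(e)<.0015
    x=np.linalg.lstsq(A[ok],b[ok],rcond=None)[0];print(fn,'circle on rim plane',x[:2].round(4),np.sqrt(x[2]+x[0]**2+x[1]**2).round(4),ok.sum())
    c=np.r_[x[:2],.125];o=T[:3,3];r=c-o;n=np.cross(r,[0,0,1]);n/=np.linalg.norm(n);rs.append((n[:2],n@o))
print('well vert-plane',np.linalg.solve(np.array([a[0] for a in rs]),np.array([a[1] for a in rs])))
E
```

```text
5.45 [ 0.5691798  -0.05133554  0.28650942] [-0.002  0.     0.002 -0.    -0.001 -0.   ]
5.55 [ 0.56905431 -0.05139631  0.28628507] [-0.003  0.003  0.005  0.    -0.002 -0.   ]
scene7 w [17, 17, 18, 18, 18, 18, 18, 17, 17, 17, 17, 17, 17, 17, 16, 16, 16, 15] mid 296.67 280.5 slope 0.036
  expected slope if vertical 0.019
side7 w [22, 22, 22, 22, 23, 22, 22, 22, 22, 22, 22, 22, 22, 22, 22, 21, 21, 21, 20, 20, 20, 21] mid 253.57 266.5 slope 0.1
  expected slope if vertical 0.094
[ 0.56731296 -0.05091728]
scene0 circle on rim plane [ 0.567  -0.0511] 0.018 72
side0 circle on rim plane [ 0.5685 -0.0501] 0.0178 72
well vert-plane [ 0.56552194 -0.04927241]
```

```bash
python3 -m jog '[[0.05,0.12,0.2,0],[0.05,0.12,0.8,0],[0.05,0.12,1.4,0],[0.05,0.12,2,0],[0.05,0.12,2.6,0],[0.05,0.12,2.6,0]]'
python3 -c "
from h import *
s=state();print(s['tcp_pos'],s['force'],s['wrist_torque'])"
python3 -m jog '[[0,0,0.8,0],[0,0,1.6,0],[0,0,2.4,0],[0,0,3.2,0],[0,0,4,0],[0,0,4.7,0],[0,0,5.2,0],[0,0,5.2,0]]'
python3 -c "
from h import *
s=state();print(s['tcp_pos'],s['force'],s['wrist_torque'])"
```

```text
time: 6.05
tcp_pos: [0.5669, -0.0502, 0.2575]
tcp_rot: [-0.001, -0.213, 0.977, 0.001]
force: [-0.7, 0.5, -3.8]
width: 0.168
[ 0.56690314 -0.05021791  0.25750265] [-0.67725871  0.54099323 -3.81398605] [ 0.07003722  0.02899614 -0.01033888]
time: 6.72
tcp_pos: [0.5671, -0.0502, 0.206]
tcp_rot: [-0.001, -0.213, 0.977, 0.001]
force: [-0.1, 0.2, -3.0]
width: 0.167
[ 0.56707547 -0.05023702  0.20600826] [-0.13694635  0.18202285 -2.97455292] [0.08502218 0.04278474 0.00152851]
```

```bash
python3 -m jog '[[0,0,0.1,0],[0,0,0.2,0],[0,0,0.3,0],[0,0,0.3,0]]'; python3 -m jog '[[0,0,0.1,0],[0,0,0.1,0],[0,0,0.1,0]]';python3 -m jog '[[0,0,0.1,0],[0,0,0.1,0],[0,0,0.1,0]]'
```

```text
time: 7.05
tcp_pos: [0.5679, -0.0505, 0.2048]
tcp_rot: [0.0, -0.213, 0.977, -0.0]
force: [-0.8, -0.1, -2.4]
width: 0.164
time: 7.3
tcp_pos: [0.5678, -0.0505, 0.2036]
tcp_rot: [0.0, -0.213, 0.977, -0.0]
force: [-0.4, -0.4, -2.6]
width: 0.165
time: 7.55
tcp_pos: [0.5677, -0.0504, 0.2025]
tcp_rot: [-0.0, -0.213, 0.977, 0.0]
force: [0.3, -0.4, -2.4]
width: 0.164
```

```bash
for i in 1 2 3; do python3 -m jog '[[0,0,0.1,0],[0,0,0.1,0],[0,0,0.1,0]]' | egrep 'tcp_pos|force|time'; done; python3 -c "
from h import *
s=state();print(s['tcp_pos'],s['force'],s['wrist_torque'])"
```

```text
time: 7.8
tcp_pos: [0.5678, -0.0504, 0.2015]
force: [-0.2, -0.2, -3.4]
time: 8.05
tcp_pos: [0.568, -0.0505, 0.201]
force: [-1.0, 0.8, -1.1]
time: 8.3
tcp_pos: [0.5683, -0.0506, 0.2004]
force: [-0.2, -0.6, 4.8]
[ 0.56828352 -0.05060911  0.20041017] [-0.167273   -0.62816675  4.75028146] [0.06998311 0.1012545  0.01242597]
```

Contact came at TCP z≈0.201, which is where an unmatched socket should stop. I'll turn clockwise under about 8 N and feel for the flats.

```bash
python3 -m jog '[[0,0,0,0.06],[0,0,0,0.12],[0,0,0,0.12]]' | egrep 'tcp_pos|force'; python3 -m jog '[[0,0,0,0.06],[0,0,0,0.12],[0,0,0,0.12]]' | egrep 'tcp_pos|force';python3 -m jog '[[0,0,0,0.06],[0,0,0,0.12],[0,0,0,0.12]]' | egrep 'tcp_pos|force'; python3 -c "
from h import *
s=state();print(s['tcp_pos'],s['force'],s['wrist_torque'])"
```

```text
tcp_pos: [0.5681, -0.0505, 0.2002]
force: [-0.6, -0.1, 4.9]
tcp_pos: [0.5676, -0.0503, 0.1992]
force: [-0.2, -0.5, 0.8]
tcp_pos: [0.5674, -0.0502, 0.1987]
force: [-0.2, 1.2, -2.0]
[ 0.56736925 -0.05023444  0.19867672] [-0.22148563  1.1753551  -2.04849921] [ 0.07186406 -0.04585146 -0.029923  ]
```

```bash
for i in 1 2; do python3 -m jog '[[0,0,0.1,0],[0,0,0.2,0],[0,0,0.2,0]]' | egrep 'tcp_pos|force'; done; python3 -c "
from h import *
s=state();print(s['tcp_pos'],s['force'],s['wrist_torque'])"
```

```text
tcp_pos: [0.5676, -0.0504, 0.1971]
force: [0.6, 0.7, -2.8]
tcp_pos: [0.5678, -0.0504, 0.1955]
force: [0.5, -0.5, -1.1]
[ 0.56779157 -0.05041171  0.19549476] [ 0.53728893 -0.52901531 -1.09481687] [ 0.09881968 -0.06496181  0.00443937]
```

```bash
python3 -m jog '[[0,0,0.1,0],[0,0,0.2,0],[0,0,0.3,0],[0,0,0.3,0]]' | egrep 'tcp_pos|force'; python3 -m jog '[[0,0,0.1,0],[0,0,0.2,0],[0,0,0.2,0]]' | egrep 'tcp_pos|force';python3 -m jog '[[0,0,0.1,0],[0,0,0.1,0],[0,0,0.1,0]]' | egrep 'tcp_pos|force'; python3 -c "
from h import *
s=state();print(s['time'],s['tcp_pos'],s['force'],s['wrist_torque'])"
```

```text
tcp_pos: [0.5679, -0.0505, 0.1927]
force: [-0.3, 0.0, 1.5]
tcp_pos: [0.5681, -0.0505, 0.191]
force: [0.1, -0.4, 4.1]
tcp_pos: [0.5683, -0.0506, 0.1902]
force: [-0.1, 0.6, 5.3]
10.3833 [ 0.56826208 -0.05056653  0.19023031] [-0.06582596  0.58867051  5.3208455 ] [ 0.13391705 -0.00705264 -0.11386055]
```

```bash
python3 -m jog '[[0,0,0,0.05],[0,0,0,0.08],[0,0,0,0.08]]' | egrep 'tcp_pos|force'; python3 -c "
from h import *
s=state();print(s['time'],s['tcp_pos'],s['force'],s['wrist_torque'])"; python3 -m jog '[[0,0,0.05,0],[0,0,0.1,0],[0,0,0.1,0]]' | egrep 'tcp_pos|force'; python3 -c "
from h import *
s=state();print(s['time'],s['tcp_pos'],s['force'],s['wrist_torque'])"
```

```text
tcp_pos: [0.5673, -0.0503, 0.1888]
force: [0.2, 0.3, -1.0]
10.6333 [ 0.56726507 -0.05031073  0.18879298] [ 0.21812766  0.3485941  -0.98094023] [ 0.06753553 -0.0596521  -0.00439821]
tcp_pos: [0.5675, -0.0504, 0.188]
force: [0.2, 0.8, -2.4]
10.8833 [ 0.56750483 -0.05036897  0.1880115 ] [ 0.18611819  0.79603196 -2.36221073] [ 0.06992354 -0.04799539  0.00092618]
```

```bash
for i in 1 2; do python3 -m jog '[[0,0,0.05,0],[0,0,0.1,0],[0,0,0.1,0]]' | egrep 'tcp_pos|force'; done; python3 -c "
from h import *
s=state();print(s['time'],s['tcp_pos'],s['force'],s['wrist_torque'])"
```

```text
tcp_pos: [0.568, -0.0504, 0.1877]
force: [0.5, 0.3, -0.4]
tcp_pos: [0.5685, -0.0506, 0.1876]
force: [-0.1, 0.4, 5.0]
11.3833 [ 0.56850464 -0.05055856  0.18763442] [-0.1283695   0.44808169  4.99827329] [0.15747318 0.03335078 0.01249267]
```

The socket is seated at TCP z≈0.1876, 13.4 mm below the unmatched stop. I'll ease off the pressure and turn clockwise in small steps, watching the wrist torque.

```bash
cat > rd.py <<'E'
from h import *
s=state();t=Tt(s);print(round(s['time'],2),'z',s['tcp_pos'].round(4),'F',s['force'].round(1),'Mz',s['wrist_torque'].round(3),'yaw',np.degrees(np.arctan2(t[1,0],t[0,0])).round(1),'j6',np.degrees(s['qpos'][5]).round(1),'w',(s['width']*93).round(2))
E
python3 -m jog '[[0,0,-0.1,0],[0,0,-0.1,0]]'>/dev/null; python3 rd.py
python3 -m jog '[[0,0,0,0.05],[0,0,0,0.1],[0,0,0,0.1]]'>/dev/null; python3 rd.py
python3 -m jog '[[0,0,0,0.05],[0,0,0,0.1],[0,0,0,0.1]]'>/dev/null; python3 rd.py
python3 -m jog '[[0,0,0,0.05],[0,0,0,0.1],[0,0,0,0.1]]'>/dev/null; python3 rd.py
```

```text
Traceback (most recent call last):
  File "rd.py", line 2, in <module>
    s=state();t=Tt(s);print(round(s['time'],2),'z',s['tcp_pos'].round(4),'F',s['force'].round(1),'Mz',s['wrist_torque'].round(3),'yaw',np.degrees(np.arctan2(t[1,0],t[0,0])).round(1),'j6',np.degrees(s['qpos'][5]).round(1),'w',(s['width']*93).round(2))
                                                                                                                                                                                                                                 ^^^^^^^^^^^^^^^^^^^^^
AttributeError: 'float' object has no attribute 'round'
Traceback (most recent call last):
  File "rd.py", line 2, in <module>
    s=state();t=Tt(s);print(round(s['time'],2),'z',s['tcp_pos'].round(4),'F',s['force'].round(1),'Mz',s['wrist_torque'].round(3),'yaw',np.degrees(np.arctan2(t[1,0],t[0,0])).round(1),'j6',np.degrees(s['qpos'][5]).round(1),'w',(s['width']*93).round(2))
                                                                                                                                                         
[... 699 characters left out ...]
^^^^^^^^^^^^^^^^^^^
AttributeError: 'float' object has no attribute 'round'
Traceback (most recent call last):
  File "rd.py", line 2, in <module>
    s=state();t=Tt(s);print(round(s['time'],2),'z',s['tcp_pos'].round(4),'F',s['force'].round(1),'Mz',s['wrist_torque'].round(3),'yaw',np.degrees(np.arctan2(t[1,0],t[0,0])).round(1),'j6',np.degrees(s['qpos'][5]).round(1),'w',(s['width']*93).round(2))
                                                                                                                                                                                                                                 ^^^^^^^^^^^^^^^^^^^^^
AttributeError: 'float' object has no attribute 'round'
```

```bash
sed -i "s/(s\['width'\]\*93).round(2)/round(float(s['width'])*93,2)/" rd.py; python3 rd.py
python3 -m jog '[[0,0,0,0.05],[0,0,0,0.1],[0,0,0,0.1]]'>/dev/null; python3 rd.py
python3 -m jog '[[0,0,0,0.05],[0,0,0,0.1],[0,0,0,0.1]]'>/dev/null; python3 rd.py
```

```text
12.3 z [ 0.5679 -0.0505  0.1876] F [ 1.1 -0.5  2. ] Mz [-0.005 -0.003 -0.01 ] yaw 162.3 j6 -88.6 w 15.08
12.55 z [ 0.5679 -0.0505  0.1877] F [ 0.2 -0.2  2.7] Mz [ 0.061 -0.064 -0.009] yaw 156.6 j6 -82.9 w 14.81
12.8 z [ 0.5679 -0.0504  0.1877] F [ 0.3 -0.3  2.5] Mz [ 0.054 -0.08  -0.047] yaw 150.9 j6 -77.2 w 15.59
```

```bash

python3 -m jog '[[0,0,-0.05,0.05],[0,0,-0.05,0.1],[0,0,-0.05,0.1]]'>/dev/null; python3 rd.py
for i in 1 2 3; do python3 -m jog '[[0,0,0,0.05],[0,0,0,0.1],[0,0,0,0.1]]'>/dev/null; python3 rd.py; done
```

```text
13.05 z [ 0.5676 -0.0504  0.1877] F [ 0.9 -0.3  0.4] Mz [-0.    -0.074  0.056] yaw 145.2 j6 -71.5 w 15.17
13.3 z [ 0.5676 -0.0504  0.1877] F [ 1.4 -0.1 -1.4] Mz [ 0.033 -0.143  0.033] yaw 139.5 j6 -65.8 w 15.31
13.55 z [ 0.5676 -0.0504  0.1877] F [ 0.2  0.4 -1.4] Mz [-0.034 -0.12  -0.01 ] yaw 133.7 j6 -60.0 w 15.27
13.8 z [ 0.5676 -0.0504  0.1877] F [ 0.9  1.1 -0.5] Mz [-0.072 -0.071  0.01 ] yaw 128.0 j6 -54.3 w 15.26
```

```bash

for i in 1 2; do python3 -m jog '[[0,0,0,0.05],[0,0,0,0.1],[0,0,0,0.1]]'>/dev/null; python3 rd.py; done; python3 -c "
from h import *
cap('wrist','w8')"
```

```text
14.05 z [ 0.5676 -0.0504  0.1877] F [-0.   0.2 -1.7] Mz [-0.018 -0.054  0.049] yaw 122.3 j6 -48.6 w 15.42
14.3 z [ 0.5676 -0.0504  0.1877] F [ 0.2  0.4 -2.5] Mz [-0.001 -0.066  0.045] yaw 116.6 j6 -42.9 w 15.24
```

View pics/w8.png

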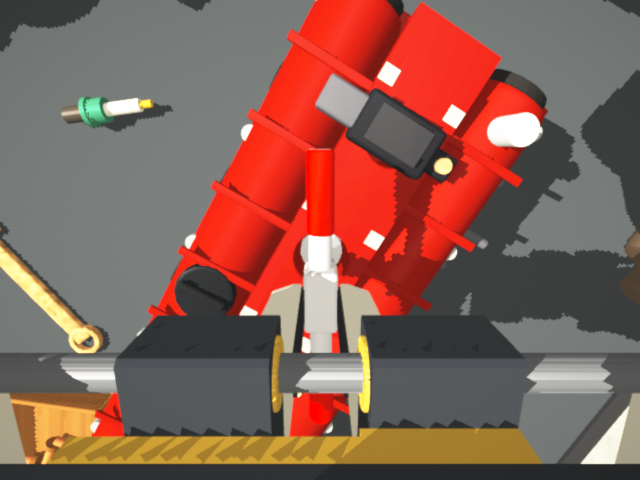

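The bar still points straight along the gripper (u≈320), so the wrench turns with the tool without slipping. I'll keep turning.

```bash

for i in 1 2; do python3 -m jog '[[0,0,0,0.05],[0,0,0,0.1],[0,0,0,0.1]]'>/dev/null; python3 rd.py; done
```

```text
14.6 z [ 0.5676 -0.0504  0.1878] F [ 0.5  0.4 -2.4] Mz [-0.067 -0.08   0.037] yaw 110.8 j6 -37.1 w 15.25
14.85 z [ 0.5676 -0.0504  0.1877] F [ 0.3 -0.  -2.3] Mz [-0.057 -0.087  0.1  ] yaw 105.1 j6 -31.4 w 15.01
```

```bash

python3 -m jog '[[0,0,0,0.05],[0,0,0,0.05],[0,0,0,0.05]]'>/dev/null; python3 rd.py;python3 -m jog '[[0,0,0,0.05],[0,0,0,0.05],[0,0,0,0.05]]'>/dev/null; python3 rd.py
```

```text
15.1 z [ 0.5676 -0.0504  0.1878] F [-0.2 -1.  -3.5] Mz [-0.091 -0.026  0.299] yaw 102.3 j6 -28.6 w 15.33
15.35 z [ 0.5676 -0.0504  0.1878] F [ 1.  -0.1 -3.5] Mz [-0.117 -0.022  0.22 ] yaw 99.4 j6 -25.7 w 14.93
```

```bash

for i in 1 2 3 ; do python3 -m jog '[[0,0,0,0.05],[0,0,0,0.1],[0,0,0,0.1]]' - 55 >/dev/null; python3 rd.py; done
```

```text
15.6 z [ 0.5676 -0.0504  0.1878] F [-0.1 -0.5 -4.7] Mz [-0.046  0.026  0.297] yaw 93.5 j6 -19.8 w 15.14
15.85 z [ 0.5676 -0.0504  0.1878] F [-0.2 -0.3 -4.1] Mz [-0.06  -0.055  0.282] yaw 87.9 j6 -14.1 w 14.94
16.1 z [ 0.5676 -0.0504  0.1878] F [-0.   0.1 -4.9] Mz [-0.024  0.048  0.318] yaw 82.1 j6 -8.4 w 15.24
```

```bash

for i in 1 2 3 ; do python3 -m jog '[[0,0,0,0.05],[0,0,0,0.1],[0,0,0,0.1]]' >/dev/null; python3 rd.py; done
```

```text
16.35 z [ 0.5676 -0.0504  0.1878] F [-0.3  0.2 -5.2] Mz [-0.057  0.005  0.23 ] yaw 76.4 j6 -2.7 w 14.99
16.6 z [ 0.5676 -0.0504  0.1878] F [-0.2  0.1 -6.5] Mz [-0.122  0.057  0.251] yaw 70.7 j6 3.0 w 14.46
16.85 z [ 0.5676 -0.0504  0.1878] F [ 0.2  0.4 -5.3] Mz [0.002 0.073 0.261] yaw 65.0 j6 8.7 w 15.08
```

```bash
python3 -m jog '[[0,0,0,0.05],[0,0,0,0.1],[0,0,0,0.1],[0,0,0,0.1]]' >/dev/null; python3 rd.py; python3 -c "
from h import *
cap('wrist','w9')"
```

```text
17.18 z [ 0.5676 -0.0504  0.1879] F [-0.1 -0.5 -5.6] Mz [-0.036  0.113  0.276] yaw 59.4 j6 14.3 w 15.05
```

View pics/w9.png

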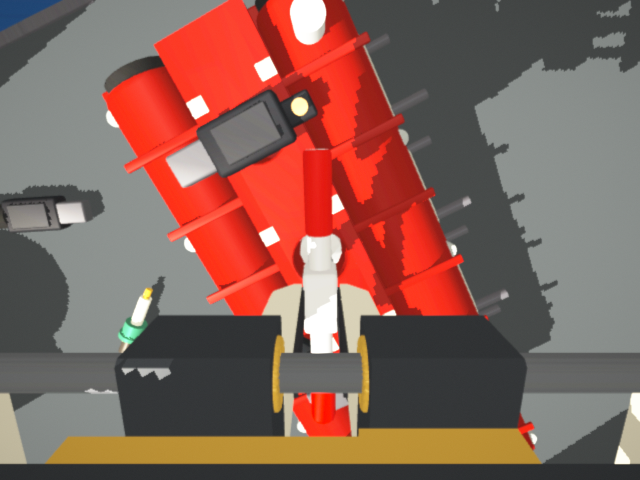

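Landing showed at yaw ≈104° (torque rose from 0.05 to 0.3 N m). I am now about 44° past it, with the bar tilted 1–2° in the jaws. I'll back off inside the play and draw the wrench out.

```bash
python3 -m jog '[[0,0,0,-0.05],[0,0,0,-0.07],[0,0,0,-0.07]]' >/dev/null; python3 rd.py; python3 -m jog '[[0,0,-0.3,0],[0,0,-0.8,0],[0,0,-1.5,0],[0,0,-1.5,0]]' >/dev/null; python3 rd.py
```

```text
17.48 z [ 0.5676 -0.0504  0.1878] F [-0.3  0.8 -6.7] Mz [-0.03   0.1    0.002] yaw 63.2 j6 10.5 w 15.2
17.82 z [ 0.5694 -0.0509  0.206 ] F [ 0.4 -0.  -3.5] Mz [-0.103  0.051 -0.017] yaw 63.1 j6 10.6 w 15.19
```

```bash
python3 -m jog '[[0,0,-1.5,0],[0,0,-4,0],[0,0,-7,0],[0,0,-10,0],[0,0,-12,0],[0,0,-13,0],[0,0,-13,0],[0,0,-13,0],[0,0,-13,0]]' >/dev/null; python3 rd.py; python3 - <<'E'
from h import *
for n in('scene','side','wrist'): cap(n,n+'10')
def crop(fn,x,y,w,h): 
    im=ld(fn)[0][y:y+h,x:x+w,::-1];return cv2.resize(im,(400,300),interpolation=cv2.INTER_CUBIC)
cv2.imwrite('pics/z10.png',np.vstack([np.hstack([crop('scene10',220,200,160,120),crop('side10',180,190,160,120)]),np.hstack([crop('scene10',300,100,120,90),crop('side10',360,150,120,90)])]))
E
```

```text
18.57 z [ 0.5671 -0.0502  0.3314] F [ 0.7 -0.1 -4.1] Mz [-0.08   0.122  0.029] yaw 63.1 j6 10.6 w 14.76
```

View pics/z10.png

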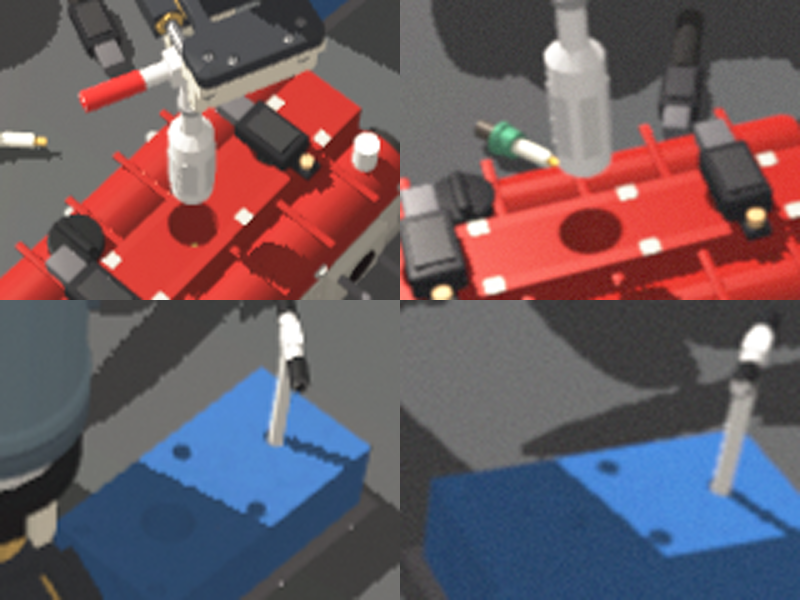

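The wrench is out and upright with the gripper clear. The empty hole shows in the scene view at about pixel (350,166). I'll enhance it to get its centre.

```bash
python3 - <<'E'
from h import *
def crop(fn,x,y,w,h): 
    im=ld(fn)[0][y:y+h,x:x+w,::-1].astype(float);im=np.clip(im*1.6,0,255).astype(np.uint8)
    im=cv2.resize(im,(400,300),interpolation=cv2.INTER_CUBIC);return im
cv2.imwrite('pics/z11.png',np.vstack([np.hstack([crop('scene10',320,143,60,45),crop('side10',375,185,60,45)]),np.hstack([crop('scene4',320,143,60,45),crop('side4',375,185,60,45)])]))
E
```

```text
(no output)
```

View pics/z11.png

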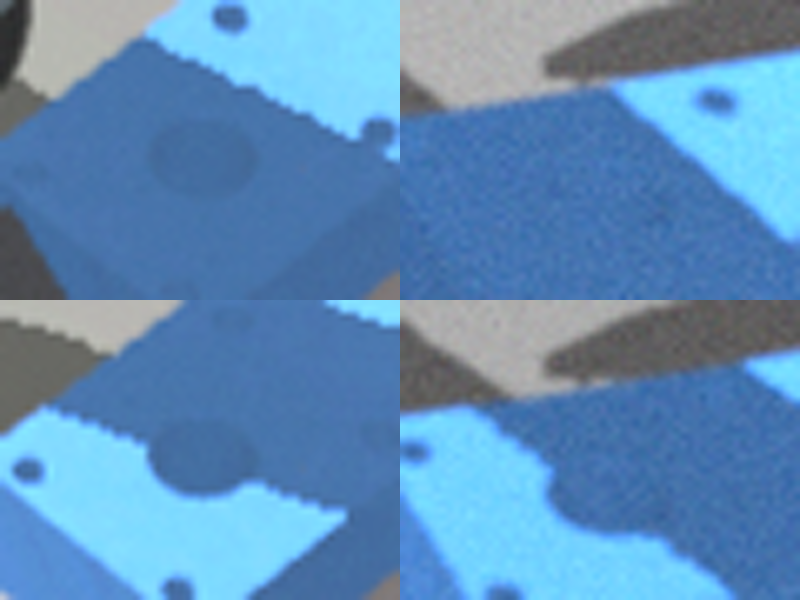

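```bash
python3 - <<'E'
from h import *
print('scene', plane(*ld('scene10')[2:],350.6,166.55,.062).round(4))
for fn in('scene10','side10','scene4','side4'):
    im,d,T,K=ld(fn);P=cloud(T,K,d)
    # neighborhood on plane
    v,u=np.mgrid[:480,:640];
    o=T[:3,3];R_=np.stack([u,v,np.ones_like(u)],-1)@np.linalg.inv(K).T@T[:3,:3].T;Q=o+R_*((.062-o[2])/R_[...,2])[...,None]
    near=np.hypot(Q[...,0]-.45,Q[...,1]-.2825)<.03
    z=P[...,2][near&(d>0)];print(fn,'top z',np.percentile(z,[5,30,80,95]).round(4),near.sum())
    for off in(.003,.006):
        m=near&(d>0)&(P[...,2]<np.percentile(z,80)-off)
        if m.sum()<5: continue
        vv,uu=np.where(m)
        q=Q[m][:,:2];(c,r)=cv2.minEnclosingCircle(q.astype(np.float32));print('  ',off,m.sum(),'centroid',q.mean(0).round(4),'circ',np.round(c,4),round(r,4),'px',uu.mean().round(1),vv.mean().round(1))
E
```

```text
scene [0.4524 0.2813 0.062 ]
scene10 top z [0.0293 0.0569 0.0638 0.0655] 462
   0.003 212 centroid [0.4507 0.2815] circ [0.4497 0.2828] 0.0298 px 350.0 166.2
   0.006 145 centroid [0.4516 0.2797] circ [0.4505 0.2844] 0.027 px 349.8 166.8
side10 top z [0.0398 0.0579 0.0612 0.0622] 491
   0.003 153 centroid [0.4523 0.2791] circ [0.448  0.2816] 0.0257 px 405.2 215.0
   0.006 125 centroid [0.4542 0.2779] circ [0.4532 0.2791] 0.0163 px 405.1 215.7
scene4 top z [0.0299 0.0572 0.0638 0.0654] 462
   0.003 208 centroid [0.4518 0.2804] circ [0.4502 0.2824] 0.0294 px 350.1 166.7
   0.006 141 centroid [0.452  0.2793] circ [0.4591 0.2806] 0.0243 px 349.9 167.0
side4 top z [0.0397 0.0577 0.0614 0.0623] 491
   0.003 155 centroid [0.4522 0.2794] circ [0.4513 0.2849] 0.0218 px 405.3 214.9
   0.006 132 centroid [0.4538 0.2786] circ [0.4533 0.2791] 0.0164 px 405.3 215.5
```

```bash
python3 rd.py; python3 -m jog '[[1.5,-1.6,0,0.05],[4,-4.2,0,0.12],[7,-7.3,0,0.2],[10,-10.4,0,0.3],[13,-13.5,0,0.4],[16,-16.6,0,0.5],[19,-19.7,0,0.6],[21.5,-22.3,0,0.67],[23.5,-24.4,0,0.67],[24.4,-25.3,0,0.67]]' >/dev/null;  python3 -m jog '[[0,0,0,0],[0,0,0,0],[0,0,0,0],[0,0,0,0],[0,0,0,0]]' >/dev/null; python3 rd.py; python3 - <<'E'
from h import *
for n in('scene','side','wrist'): cap(n,n+'12')
def crop(fn,x,y,w,h): 
    im=ld(fn)[0][y:y+h,x:x+w,::-1];return cv2.resize(im,(400,300),interpolation=cv2.INTER_CUBIC)
cv2.imwrite('pics/z12.png',np.vstack([np.hstack([crop('scene12',290,80,140,105),crop('side12',350,120,140,105)]),np.hstack([crop('wrist12',0,0,640,480),crop('wrist12',220,150,240,180)])]))
E
python3 rd.py
```

```text
18.72 z [ 0.5672 -0.0503  0.3313] F [ 0.4 -0.1 -2.2] Mz [-0.036  0.103 -0.006] yaw 63.1 j6 10.6 w 14.94
19.97 z [0.4531 0.2802 0.3329] F [ 0.5 -0.4 -2.6] Mz [ 0.001  0.152 -0.018] yaw 24.6 j6 85.1 w 15.04
20.12 z [0.4529 0.2807 0.3331] F [-0.4 -0.1 -3.3] Mz [ 0.026  0.138 -0.012] yaw 24.7 j6 85.1 w 15.21
```

View pics/z12.png

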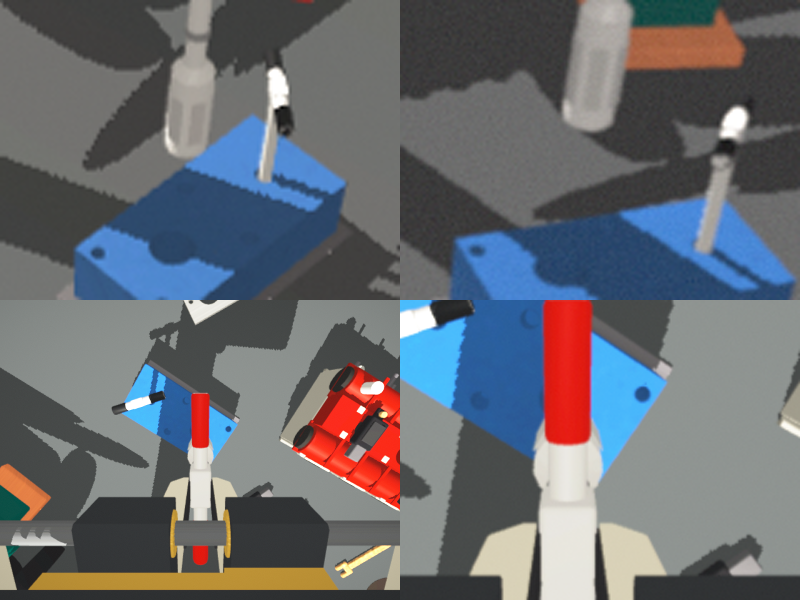

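```bash
python3 -m jog '[[-0.05,-0.1,1.5,0],[-0.05,-0.1,4,0],[-0.05,-0.1,6.5,0],[-0.05,-0.1,8.5,0],[-0.05,-0.1,9.8,0],[-0.05,-0.1,10.2,0],[-0.05,-0.1,10.2,0],[-0.05,-0.1,10.2,0],[-0.05,-0.1,10.2,0]]' >/dev/null; python3 - <<'E'
from h import *
for n in('scene','side'): cap(n,n+'13')
def crop(fn,x,y,w,h): 
    im=ld(fn)[0][y:y+h,x:x+w,::-1].astype(float);im=np.clip(im*1.4,0,255).astype(np.uint8);return cv2.resize(im,(400,600),interpolation=cv2.INTER_CUBIC)
cv2.imwrite('pics/z13.png',np.hstack([crop('scene13',320,110,60,90),crop('side13',375,155,60,90)]))
E
python3 rd.py
```

```text
20.97 z [0.4523 0.2825 0.2323] F [ 1.   0.4 -2.6] Mz [ 0.02   0.146 -0.009] yaw 24.7 j6 85.3 w 15.16
```

View pics/z13.png

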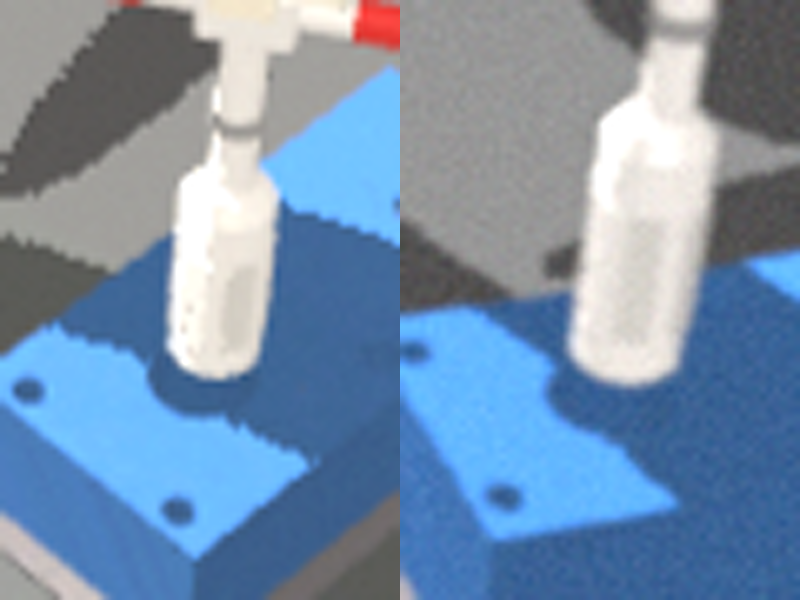

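Both views put the mouth about 1–2 mm to the right of the hole's centre. I'll correct that by 1 mm in each tool axis and lower with force checks.

```bash
python3 -m jog '[[-0.1,0.1,0,0],[-0.1,0.1,0.3,0],[-0.1,0.1,0.8,0],[-0.1,0.1,1.2,0],[-0.1,0.1,1.2,0]]' >/dev/null; python3 rd.py; python3 -m jog '[[0,0,0.3,0],[0,0,0.6,0],[0,0,0.9,0],[0,0,1.2,0],[0,0,1.2,0]]' >/dev/null; python3 rd.py; python3 -c "
from h import *
for n in('scene','side'): cap(n,n+'14')
def crop(fn,x,y,w,h): 
    im=ld(fn)[0][y:y+h,x:x+w,::-1].astype(float);im=np.clip(im*1.4,0,255).astype(np.uint8);return cv2.resize(im,(400,600),interpolation=cv2.INTER_CUBIC)
cv2.imwrite('pics/z14.png',np.hstack([crop('scene14',320,110,60,90),crop('side14',375,155,60,90)]))
"
```

```text
21.38 z [0.4503 0.2807 0.2177] F [ 0.1 -0.5 -3.2] Mz [-0.067  0.161 -0.053] yaw 24.7 j6 85.1 w 14.78
21.8 z [0.4507 0.2808 0.2062] F [-1.2 -0.3 -2.8] Mz [-0.012  0.154  0.002] yaw 24.7 j6 85.1 w 14.82
```

View pics/z14.png

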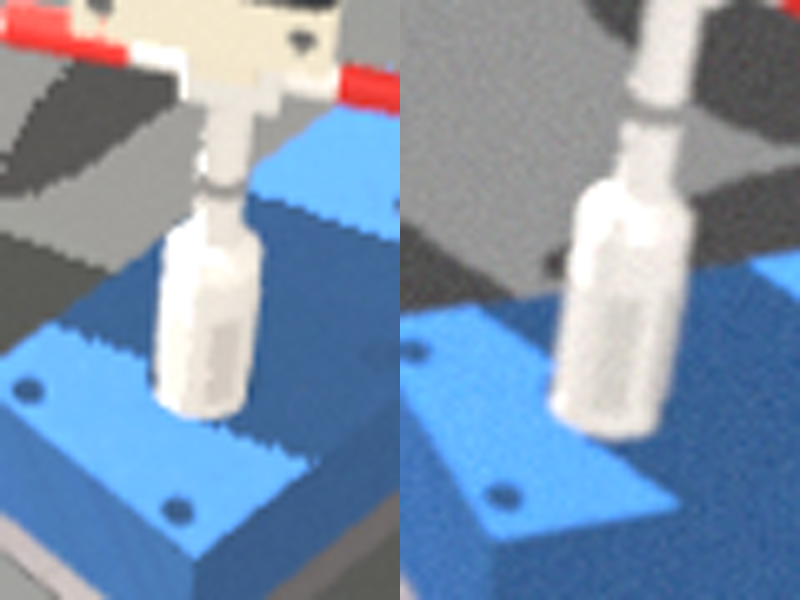

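```bash
python3 -m jog '[[0,0,0.4,0],[0,0,0.8,0],[0,0,1.2,0],[0,0,1.6,0],[0,0,1.6,0]]' >/dev/null; python3 rd.py; python3 -m jog '[[0,0,0.4,0],[0,0,0.8,0],[0,0,1.2,0],[0,0,1.6,0],[0,0,2,0],[0,0,2,0]]' >/dev/null; python3 rd.py
```

```text
22.32 z [0.4504 0.2807 0.1899] F [-0.5 -0.7 -3.8] Mz [-0.059  0.133 -0.036] yaw 24.7 j6 85.1 w 14.89
22.82 z [0.4505 0.2807 0.17  ] F [-0.4  0.1 -3. ] Mz [-0.06   0.106 -0.012] yaw 24.7 j6 85.1 w 15.07
```

```bash
for i in 1 2; do python3 -m jog '[[0,0,0.15,0],[0,0,0.3,0],[0,0,0.3,0]]' >/dev/null; python3 rd.py;done;  python3 -m jog '[[0,0,0.1,0],[0,0,0.1,0]]' >/dev/null; python3 rd.py
```

```text
23.07 z [0.451  0.2809 0.1679] F [ 0.2 -0.5 -3.2] Mz [-0.048  0.205 -0.01 ] yaw 24.7 j6 85.1 w 14.72
23.32 z [0.4509 0.2809 0.1648] F [ 0.3 -0.1 -3.5] Mz [-0.03   0.166  0.041] yaw 24.7 j6 85.1 w 14.63
23.48 z [0.451  0.2809 0.1639] F [-0.4  0.3 -3.1] Mz [0.025 0.163 0.036] yaw 24.7 j6 85.1 w 14.76
```

```bash
for i in 1 2; do python3 -m jog '[[0,0,0.1,0],[0,0,0.1,0],[0,0,0.1,0]]' >/dev/null; python3 rd.py;done
```

```text
23.73 z [0.4514 0.2811 0.1637] F [ 0.4 -1.2  3.3] Mz [-0.095  0.281 -0.042] yaw 24.7 j6 85.1 w 14.85
23.98 z [0.4521 0.2813 0.1637] F [-1.  -0.4  9.2] Mz [-0.157  0.364 -0.042] yaw 24.7 j6 85.1 w 14.96
```

The wrench is on the hole's floor at the same height as at the start. I'll relieve the pressure, release it and withdraw.

```bash
python3 -m jog '[[0,0,-0.15,0],[0,0,-0.15,0],[0,0,-0.15,0]]' >/dev/null; python3 rd.py;  python3 -m jog '[[0,0,0,0],[0,0,0,0],[0,0,0,0],[0,0,0,0],[0,0,0,0],[0,0,0,0]]' 4.5 >/dev/null; python3 rd.py; python3 -c "
from h import *
cap('wrist','w15')"
```

```text
24.23 z [0.4512 0.281  0.1637] F [-0.8 -0.3  1.8] Mz [-0.048  0.202 -0.03 ] yaw 24.7 j6 85.1 w 15.0
24.73 z [0.451  0.2809 0.1635] F [ 0.9 -0.3 -0.4] Mz [-0.057  0.1   -0.024] yaw 24.7 j6 85.1 w 44.36
```

View pics/w15.png

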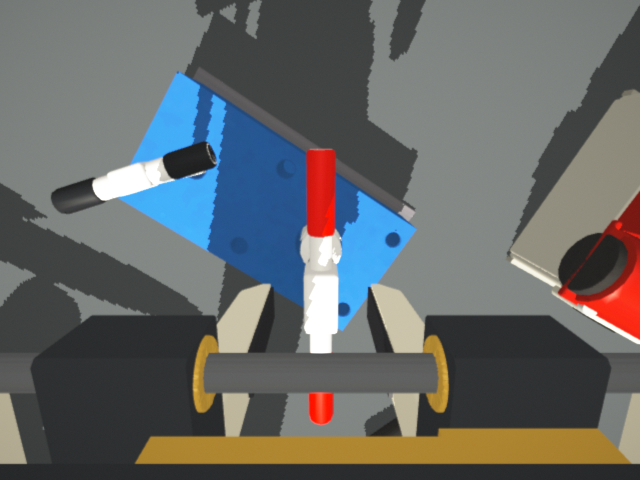

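The fingers are clear on both sides (pads at u≈270 and 370, hub at 305–338). I'll rise and do the final checks.

```bash
python3 -m jog '[[0,0,-1,0],[0,0,-3,0],[0,0,-6,0],[0,0,-9,0],[0,0,-12,0],[0,0,-15,0],[0,0,-17,0],[0,0,-17,0],[0,0,-17,0]]' >/dev/null; python3 -m jog '[[-8,0,0,0],[-12,0,0,0],[-12,0,0,0],[-12,0,0,0],[-12,0,0,0],[-12,0,0,0]]' >/dev/null; python3 rd.py; python3 - <<'E'
from h import *
for n in('scene','side'): cap(n,n+'16')
a=cv2.resize(cv2.imread('pics/scene16.png'),(400,300));b=cv2.resize(cv2.imread('pics/side16.png'),(400,300))
def crop(fn,x,y,w,h): 
    im=ld(fn)[0][y:y+h,x:x+w,::-1];return cv2.resize(im,(400,300),interpolation=cv2.INTER_CUBIC)
cv2.imwrite('pics/z16.png',np.vstack([np.hstack([a,b]),np.hstack([crop('scene16',300,90,120,90),crop('side16',360,140,120,90)])]))
rs={}
for fn,hub in(('scene16',(352,138)),('side16',(412,167))):
    im,d,T,K=ld(fn);hsv=cv2.cvtColor(im,cv2.COLOR_RGB2HSV).astype(int)
    m=(((hsv[...,0]<8)|(hsv[...,0]>172))&(hsv[...,1]>150)).astype(np.uint8);w=np.zeros_like(m);u,v=hub;w[v-30:v+30,u-45:u+50]=m[v-30:v+30,u-45:u+50]
    n,l,st,ce=cv2.connectedComponentsWithStats(w);k=sorted([i for i in range(1,n) if st[i,4]>20],key=lambda i:ce[i,0]);print(fn,[(ce[i].round(1),st[i,4]) for i in k])
    for j,i in enumerate(k[:2]): rs.setdefault(j,[]).append(ray(T,K,*ce[i]))
a,b=[tri(*rs[j][0],*rs[j][1])[0] for j in(0,1)];print(a.round(4),b.round(4),'mid',((a+b)/2).round(4))
E
```

```text
26.03 z [0.3422 0.2308 0.3331] F [0.7 1.2 0.1] Mz [-0.111  0.121  0.006] yaw 24.7 j6 83.7 w 44.79
scene16 [(array([328.8, 129.7]), np.int32(105)), (array([378.1, 138.5]), np.int32(100))]
side16 [(array([388.8, 157. ]), np.int32(117)), (array([439.3, 178.3]), np.int32(168))]
[0.4051 0.2584 0.1657] [0.4974 0.3022 0.1652] mid [0.4513 0.2803 0.1655]
```

View pics/z16.png

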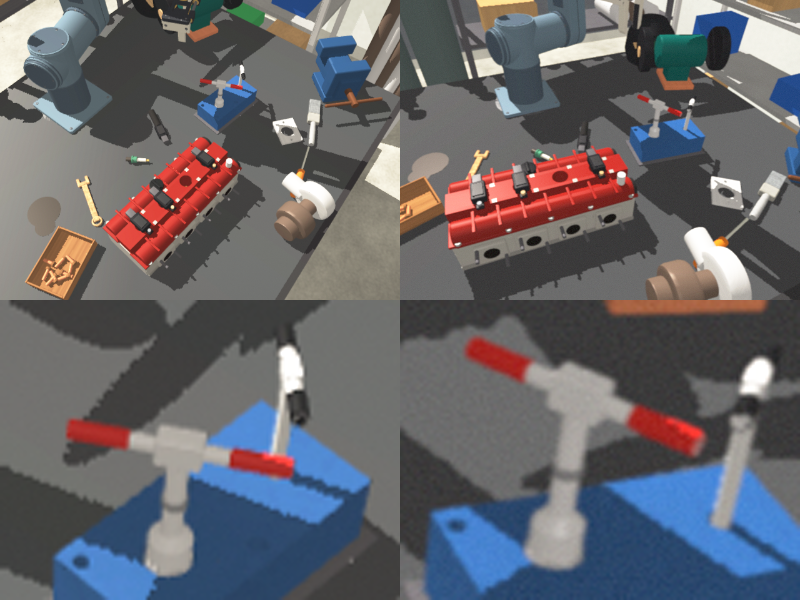

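The wrench stands upright in its hole at its starting height (bar z 0.1655 m), 2 mm from its starting place. The other things look unmoved and the gripper is clear.

```bash
python3 -c "
from bench import finish_job
print(finish_job())"
```

```text
the job is handed in; nothing more can be done
None
```

The plug is nipped up by an estimated 41–50° past landing, and the wrench is back in its own hole. I handed the job in at about 26 s with no verdict reported.

- **Fitting the socket:** It first stopped unmatched, then dropped on after about 0.36 rad of feeling clockwise. It bound lightly partway down until I turned it slightly more. It then seated 13.4 mm below the unmatched stop. The wrist force stayed under about 8 N of net push on the plug.
- **Tightening:** The wrist torque rose from about 0.05 to 0.3 N m at landing, and I turned on to about 44° beyond that point. The gasket angle cannot be read directly, so the figure is an estimate from the tool's turn; the bar also tilted 1–2° in the jaws.
- **Disagreement:** After landing the torque stayed at about 0.23–0.32 N m and did not clearly grow, although the description says it should.
- **Last checks:** The wrench stands upright with its bar at z = 0.1655 m, the same as at the start and about 2 mm from its starting place, within the hole's clearance. The small key and the other bench items look unmoved in both pictures. The arm was clear and touching nothing.

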